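# Dock the handheld meter and set its push-to-turn range selector

### The arm

A 7-joint arm with a two-finger parallel gripper is mounted at the origin on a cart in front of the work surface, level with it; the furniture and walls round the work are solid. World frame = base frame: x ahead of the robot, y to its left, z up, the work surface at z = 0. Lengths are in mm, angles in rad, forces in N, time in s.
With the tool pointing down it reaches from about 400 to 875 mm from the base axis. Payload 4.4 kg.
Tool frame: the origin (TCP) lies at the very end of the fingers, on their centre line; the grasp point (between the pads) lies 19 mm behind it; y points along the fingers, z is the direction in which the jaws open and shut, and the axes are right-handed (so a half turn about y gives the same grasp; the last joint's range is limited). The gripper opens to 85 mm and grips with 20 to 120 N. Pads are 22 mm wide; open, the fingers measure 114 mm over their backs; the gripper's body (76 mm by 85 mm) begins 54 mm behind the grasp point. The pads swing forward as they close: fully open they stand 13 mm farther back than shut.
Start: joints at [1.064, 0.628, 0.038, 1.517, -0.027, 0.996, -0.02], TCP at [277.359, -587.869, 231.313] pointing down, gripper open.
Joint ranges: [-3.06, 3.06], [-0.37, 2.12], [-1.25, 1.32], [0.18, 2.47], [-1.1, 4.24], [0.23, 1.98], [-2.94, 2.94]. Speed limits (rad/s): [2.57, 2.57, 3.14, 3.14, 3.14, 3.14, 3.14].

### API

Orientations are given as [roll, pitch, yaw] about the fixed x, y, z axes, in that order (R = Rz(yaw) Ry(pitch) Rx(roll)).
In Python, from cell import ctrl, imaging, finish_job gives the robot as it stands.
- The arm moves only by the shell command python3 -m inch 'ROWS'. ROWS is JSON, one flat list of numbers, 7 for each row, row after row: the opening, from 0 (shut) to 1 (fully open), then the shift along the tool's x, y, z in cm, then the turn, a rotation vector about the tool's x, y, z in degrees. A call has 1 to 12 rows; each row is the pose to reach, as a shift and turn from the pose commanded when the call began, along the tool's axes at that moment; what a row does not reach only later rows make up. A row lasts 1/10 s, in which the tool goes at most 50 mm and 8.59 degrees, less where a joint would pass 70% of its speed; a pose out of reach is approached as far as the arm can. A call with a gripper value outside its range is refused whole. The fingers move at their own pace and stop on an object; the grip force is fixed at half the most. Time passes only in rows, so rows that repeat a pose let the fingers close. It gives the time, the measured TCP pose, the force and the opening at its end, in the units of the state.
- ctrl.read_state(): the state, without advancing time (a new reading comes with each control period).
- imaging.get_image(name): name is "scene" or "top"; returns a dict with "img" (420x560x3 uint8, red, green, blue), "fx", "fy", "cx", "cy" (pixels), "dist" ([k1, k2, p1, p2, k3] as OpenCV has them; the pictures are not rectified), "R" (3x3) and "t" (3): a world point X has camera coordinates R X + t. Camera axes: x right, y down, z forward; pixel columns grow to the right and rows downward; lengths in mm; the calibration is good to about 2 mm. A picture is of the moment at which its call begins. There is no depth.
- finish_job(): hands the job in, once; it reports no verdict.
The state is a dict: "clock": time; "qpos": joint angles; "qd": joint speeds; "tau": joint torques, N m; "eef_pos": TCP position; "tool_rot": TCP orientation; "force": force on the tool from outside, world axes, zero at the start; "torque": the same for the moment, N m; "width": finger opening in mm.
Only numpy, scipy, OpenCV 4.12 (cv2) and the standard library are available. Lean on these libraries where they do the work, as an engineer would, in place of code of your own. Each camera call takes 0.05 s, during which the arm holds its last target.

### The job

Lay the handheld meter in its bench cradle with its selector end between the two side cheeks, fully down, and let go of it with the selector still at its off stop. Then set the range: the selector must be pushed in before it will leave the stop; turn it clockwise exactly four clicks from the stop, never going on to a fifth, and leave it popped out. Leave the packet, the vee block and the bush where they are.

Things in the scene. Friction and masses are not known exactly. Their poses are not given: they have to be found in the camera images.
- meter: black handheld meter lying flat, loose: 140 (x) x 56 (y) x 30 (z) mm, about 0.46 kg; origin at the centre of its underside, z up, +x to the end with the rotary selector, -x to the end with the display. Centre of mass about 19 mm from the middle on the display side. Lift it by its long sides (56 mm apart) at the display half, clear of the selector
- meter_display (a point): middle of the meter's display half: 35 mm from the meter's middle towards the display end, half way up the case (15 mm over its underside); axes as the meter's
- selector_grip (a point): top of the selector's grip bar, on its turning axis, 67 mm over the meter's underside when popped out, 35 mm from the meter's middle; x along the bar to its white pointer line, z up. The bar is 36 mm long, 12 thick and 26 high, on a disc 38 mm wide and 4 thick, over a collar 42 mm wide; grip it across its 12 mm, fingertips just above the disc (about 22 mm below this point)
- selector (a joint): turn of the selector (rad): 0 = off, its end stop, where it starts; grows clockwise from above. Clicks every 0.628 (36 deg), positions 0 to 5 with white ticks (thick = off, 72 deg anticlockwise of meter +x). A click takes up to 0.15 N m; let go, it springs to the nearest. Blocked at 0.06 unless pushed in; free without pushing past 0.6. Four clicks = 2.513: more than one grasp, so regrip
- selector_press (a joint): how far the selector is pushed in (m), 0 = popped out, 0.006 = fully in; 0.0045 and more frees the guard. Do not force the guard: over about 2 N m it slips by unpushed, which does not count. A spring pushes it back: about 2 N at the start, 6 N fully in
- cradle_seat (a point): centre of the fixed cradle's floor, 4 mm over the table; x to the end with the two side cheeks. A metal plate 170 x 90 mm with end walls (50 mm wide, 146 mm apart inside) and cheeks (62 mm apart, only from x = 7 to 67 mm), 16 mm high over the floor, flared at the top; the other half's sides are open for fingers. Seated, the meter's origin is here, axes parallel, 3 mm play all round
- packet: small cardboard packet, 40x62x22 mm, origin at the centre of its underside; a bystander
- vee_block: steel vee block, 34x45x36 mm, origin at the centre of its underside; a bystander
- bush: turned aluminium flanged bush, 48 mm across, 28 mm high, origin at the centre of its underside; a bystander
Things that resemble listed ones, but are neither listed nor needed, are in the scene too. What is shaped like the meter but red is not meant.

How it is judged:
By the outcome, as a careful person would: the job done as asked, in the order asked, and still so for the second after the job is handed in, with the robot touching nothing.
It also fails if it takes over 61 s, if anything falls off the work surface, if the arm or the gripper's body presses on something with over 40 N, if the wrist force passes 120 N, or if a joint passes its speed limit or range.

## Working session

There is one attempt and no reset: what is moved stays moved. The work goes in short steps, Python scripts to look and compute and a shell command to move; the robot and the scene stay as the last step left them, time stands still between calls to the robot, and variables do not carry over. Pictures are saved under pics/ and viewed, and the job is handed in when it is done.

```bash
ls; mkdir -p pics; python3 - <<'E'
from cell import ctrl, imaging
import cv2
s=ctrl.read_state(); print(s)
for n in("scene","top"):
    d=imaging.get_image(n); cv2.imwrite(f"pics/{n}0.png",d["img"][:,:,::-1]); print(n,{k:d[k] for k in d if k!="img"})
E
```

```text
pics
{'clock': 0.0, 'qpos': array([ 1.06416356,  0.62932929,  0.03841453,  1.51834387, -0.02699651,
        0.99631361, -0.02003953]), 'qd': array([-0.00113535,  0.00048138,  0.00078479, -0.00286099, -0.00084252,
        0.00079044, -0.00197029]), 'tau': array([-1.70439016e-04, -5.63411379e+01,  1.22625712e+00, -1.93448836e+01,
        1.10010777e-02,  1.06560200e-02, -8.55506471e-06]), 'eef_pos': array([ 277.12788513, -587.28181382,  230.40722365]), 'tool_rot': array([-1.57267333e+00, -1.04086643e-05, -2.70077477e+00]), 'force': array([-0.15586858,  0.69219738, -1.30006773]), 'torque': array([ 0.00526628,  0.07508575, -0.04864518]), 'width': 85.46093305315259}
scene {'fx': 492.62501202000243, 'fy': 492.62501202000243, 'cx': 274.96250939301916, 'cy': 207.4427086238189, 'dist': array([-0.13925478,  0.        ,  0.        ,  0.        ,  0.        ]), 'R': array([[-0.90431661, -0.4266066 ,  0.01477439],
       [-0.26697222,  0.53824044, -0.79938918],
       [ 0.33307253, -0.72684526, -0.60063188]]), 't': array([336.3458922 , 359.6389558 , 559.56364831])}
top {'fx': 479.53401712906617, 'fy': 479.53401712906617, 'cx': 264.7321952078687, 'cy': 210.00017111360285, 'dist': array([-0.04293497,  0.        ,  0.        ,  0.        ,  0.        ]), 'R': array([[-0.0895864 , -0.99595867, -0.00637236],
       [-0.97461141,  0.08898081, -0.20546295],
       [ 0.20519962, -0.01219611, -0.97864415]]), 't': array([-309.43768473,  572.17140635,  862.26510804])}
```

View pics/scene0.png

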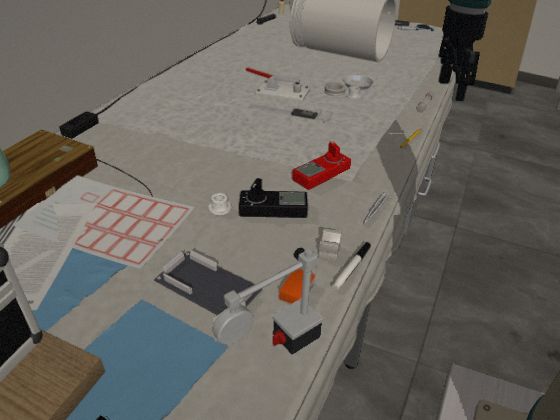

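View pics/top0.png

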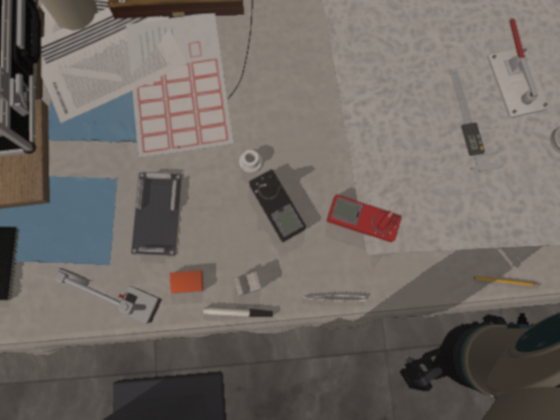

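```bash
cat > h.py <<'E'
import cv2, numpy as np
def cam(n,save=None):
    from cell import imaging
    d=imaging.get_image(n)
    if save: cv2.imwrite(f"pics/{save}.png",d["img"][:,:,::-1]); np.save(f"pics/{save}.npy",d,allow_pickle=True)
    return d
def load(s): return np.load(f"pics/{s}.npy",allow_pickle=True).item()
def K(d): return np.array([[d["fx"],0,d["cx"]],[0,d["fy"],d["cy"]],[0,0,1.]])
def ray(d,uv):
    p=cv2.undistortPoints(np.array(uv,float).reshape(-1,1,2),K(d),d["dist"]).reshape(-1,2)
    v=np.c_[p,np.ones(len(p))]@d["R"]; return -d["R"].T@d["t"], v
def onplane(d,uv,z):
    c,v=ray(d,uv); s=(z-c[2])/v[:,2]; return c+s[:,None]*v
def proj(d,X):
    r,_=cv2.Rodrigues(d["R"]); return cv2.projectPoints(np.array(X,float).reshape(-1,1,3),r,d["t"],K(d),d["dist"])[0].reshape(-1,2)
def tri(ds,uvs):
    A=np.zeros((3,3));b=np.zeros(3)
    for d,u in zip(ds,uvs):
        c,v=ray(d,[u]);v=v[0]/np.linalg.norm(v[0]);P=np.eye(3)-np.outer(v,v);A+=P;b+=P@c
    X=np.linalg.solve(A,b)
    return X,[np.linalg.norm(proj(d,[X])[0]-u) for d,u in zip(ds,uvs)]
def crop(s,x0,y0,x1,y1,k,out):
    im=cv2.imread(f"pics/{s}.png")[y0:y1,x0:x1]; im=cv2.resize(im,None,fx=k,fy=k,interpolation=cv2.INTER_CUBIC)
    im=np.clip(im.astype(float)*1.6,0,255).astype(np.uint8)
    for i in range(x0//10*10+10,x1,10): cv2.putText(im,str(i),((i-x0)*k-8,9),0,.3,(0,255,255),1); cv2.line(im,((i-x0)*k,10),((i-x0)*k,15),(0,255,255),1)
    for i in range(y0//10*10+10,y1,10): cv2.putText(im,str(i),(0,(i-y0)*k+3),0,.3,(0,255,255),1)
    cv2.imwrite(f"pics/{out}.png",im)
E
python3 - <<'E'
from h import *
cam("top","t1");cam("scene","s1")
crop("t1",120,135,320,285,4,"t1c");crop("s1",150,160,350,310,4,"s1c")
E
```

```text
(no output)
```

View pics/t1c.png

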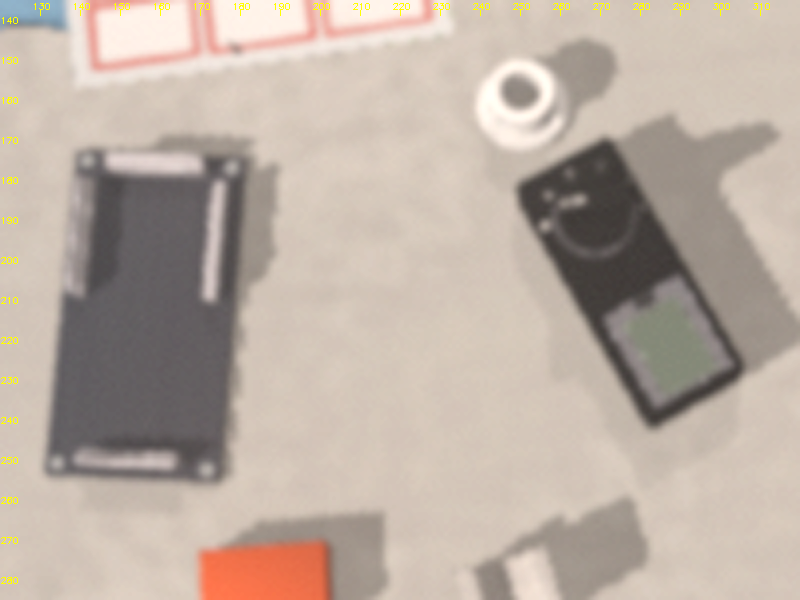

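View pics/s1c.png

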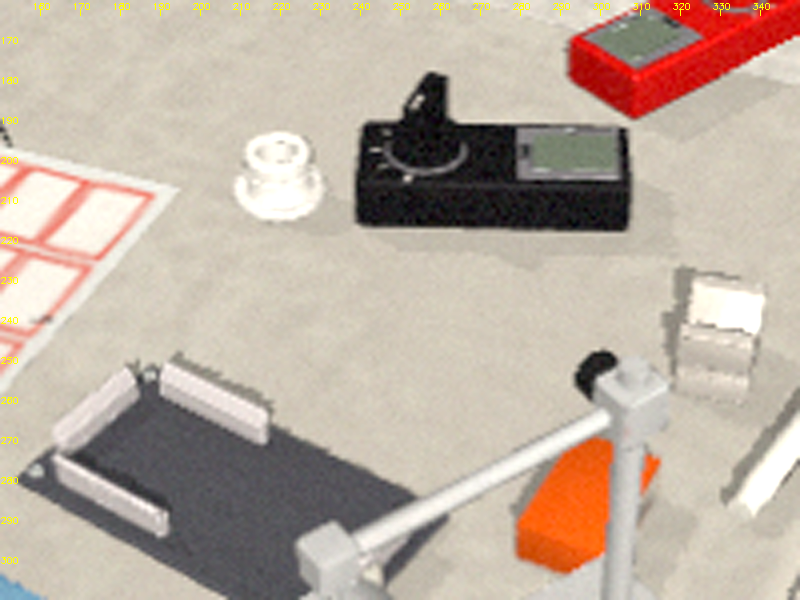

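```bash
python3 - <<'E'
from h import *
np.set_printoptions(precision=1,suppress=True)
t=load("t1");s=load("s1")
print("origin",proj(t,[[0,0,0]]))
m=onplane(t,[(249.3,181),(272,169),(305.5,227),(283,242)],30); print("meter top corners\n",m)
im=t["img"].astype(int)
print("plate screws z4",c:=onplane(t,[(141.5,175),(178,176.5),(134,250.3),(172,252)],4)); print(c.mean(0))
for name,a,b in(("post top",(128,307),(309,251)),("lens joint",(62,272),(233,298))):
    print(name,tri([t,s],[a,b]))
g=np.array(t["img"]).max(2)
mask=((g<62)).astype(np.uint8)
mask[:, :245]=0;mask[:,310:]=0;mask[:165]=0;mask[245:]=0
cs,_=cv2.findContours(mask,cv2.RETR_EXTERNAL,cv2.CHAIN_APPROX_NONE)
c=max(cs,key=cv2.contourArea);r=cv2.minAreaRect(c);bp=cv2.boxPoints(r);print(r,bp)
cor=onplane(t,bp,30);print(cor,np.linalg.norm(np.roll(cor,1,0)-cor,axis=1),cor.mean(0))
print("bystanders",onplane(t,[(250,160),(186,282),(247,282)],[15]))
E
```

```text
origin [[ 96.8 520.4]]
meter top corners
 [[ 609.9 -334.7   30. ]
 [ 630.7 -382.3   30. ]
 [ 506.6 -436.9   30. ]
 [ 481.  -390.    30. ]]
plate screws z4 [[ 650.6 -112.2    4. ]
 [ 640.3 -187.9    4. ]
 [ 494.7  -91.2    4. ]
 [ 484.5 -167.6    4. ]]
[ 567.5 -139.7    4. ]
post top (array([ 379.3, -121.5,  166.5]), [np.float64(0.5759635220618842), np.float64(0.6839380959826732)])
lens joint (array([442.3,  -9.4, 153.6]), [np.float64(2.552049363312131), np.float64(3.3946466720878488)])
((277.11138916015625, 204.9766845703125), (68.45447540283203, 27.568939208984375), 59.74356460571289) [[248.  182.4]
 [271.8 168.5]
 [306.3 227.6]
 [282.5 241.5]]
[[ 607.3 -331.7   30. ]
 [ 631.9 -382.    30. ]
 [ 505.3 -438.3   30. ]
 [ 482.1 -389.    30. ]] [137.7  55.9 138.6  54.4] [ 556.6 -385.3   30. ]
bystanders [[ 658.5 -339.6   15. ]
 [ 421.6 -194.    15. ]
 [ 411.  -313.    15. ]]
```

```bash
cat >> h.py <<'E'
def go(x,y,z,yawdeg):
    from cell import ctrl
    s=ctrl.read_state();p=s["eef_pos"];yw=s["tool_rot"][2]
    X=np.array([np.cos(yw),np.sin(yw),0]);Z=np.array([-np.sin(yw),np.cos(yw),0]);d=np.array([x,y,z])-p
    dy=(np.rad2deg(yw)-yawdeg+180)%360-180
    print("t",s["clock"],"p",p.round(1),"rpy",np.rad2deg(s["tool_rot"]).round(2),"F",s["force"].round(1),"w",round(s["width"],1),"q",s["qpos"].round(2))
    print("shift cm",np.round([d@X/10,-d[2]/10,d@Z/10],2),"turn y deg",round(dy,2))
E
python3 - <<'E'
from h import *
go(527.4,-398.5,120,-155.7)
E
```

```text
t 0.2 p [ 277.2 -587.5  230.7] rpy [ -90.07    0.   -154.75] F [ 0.  -0.   0.2] w 85.3 q [ 1.06  0.63  0.04  1.52 -0.03  1.   -0.02]
shift cm [-30.69  11.07  -6.42] turn y deg 0.95
```

```bash
python3 -m inch '[1,-2,0.5,-0.4,0,0,0, 1,-5,1.5,-1,0,0.3,0, 1,-9,3,-1.9,0,0.5,0, 1,-13,4.5,-2.7,0,0.5,0, 1,-17,6,-3.6,0,0.9,0, 1,-21,7.5,-4.4,0,0.9,0, 1,-25,9,-5.2,0,0.9,0, 1,-28,10,-5.9,0,0.9,0, 1,-30,10.8,-6.3,0,0.9,0, 1,-30.7,11.1,-6.4,0,0.9,0, 1,-30.7,11.1,-6.4,0,0.9,0, 1,-30.7,11.1,-6.4,0,0.9,0]'; python3 - <<'E'
from h import *
go(527.4,-398.5,5,-155.7)
cam("top","t2");cam("scene","s2")
crop("t2",180,120,380,270,4,"t2c");crop("s2",200,90,400,240,4,"s2c")
E
```

```text
clock: 1.4
eef_pos: [526.3, -400.7, 120.6]
tool_rot: [-1.57, -0.001, -2.718]
force: [-0.5, -0.0, -0.1]
width: 85.3
t 1.4 p [ 526.3 -400.7  120.6] rpy [-8.9950e+01 -8.0000e-02 -1.5575e+02] F [-0.5 -0.  -0.1] w 85.3 q [ 0.58  0.77  0.05  1.58 -0.05  0.79 -0.5 ]
shift cm [-0.19 11.56 -0.16] turn y deg -0.05
```

View pics/t2c.png

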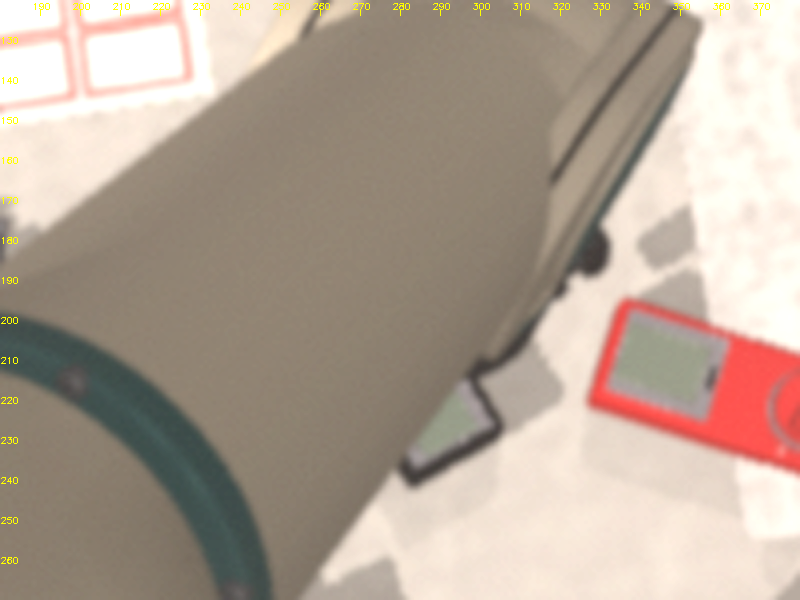

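View pics/s2c.png

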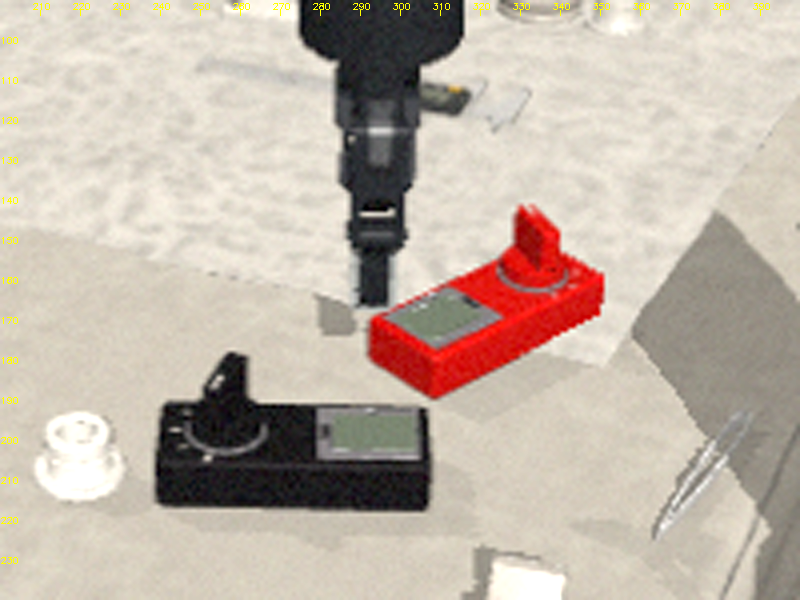

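```bash
python3 - <<'E'
from h import *
np.set_printoptions(precision=1,suppress=True)
t=load("t1");s=load("s2")
print(onplane(t,[(328,222),(336.5,195)],30))
# scene meter top corners
print(onplane(s,[(307.2,191.8),(241,190.8),(306.5,205.5),(240,207)],30))
P=np.array([526.3,-400.7,133.]);Z=np.array([0.411,-0.912,0])
print(proj(s,[P,P+42*Z,P-42*Z,P+57*Z,P-57*Z]))
E
```

```text
[[ 512.5 -482.1   30. ]
 [ 565.3 -505.4   30. ]]
[[ 503.2 -434.5   30. ]
 [ 628.1 -376.4   30. ]
 [ 486.3 -389.6   30. ]
 [ 603.2 -326.1   30. ]]
[[292.3 154. ]
 [292.  143.2]
 [292.5 165.6]
 [292.  139.5]
 [292.6 169.9]]
```

```bash
python3 -m inch '[1,-0.1,1.5,-0.1,0,0,0, 1,-0.2,4,-0.2,0,0,0, 1,-0.2,7,-0.2,0,0,0, 1,-0.2,9,-0.2,0,0,0, 1,-0.2,10.5,-0.2,0,0,0, 1,-0.2,11.4,-0.2,0,0,0, 1,-0.2,11.8,-0.2,0,0,0, 1,-0.2,11.8,-0.2,0,0,0, 1,-0.2,11.8,-0.2,0,0,0]'; python3 - <<'E'
from h import *
go(527.4,-398.5,2,-155.7)
cam("scene","s3")
crop("s3",200,90,400,240,4,"s3c")
E
```

```text
clock: 2.4
eef_pos: [529.3, -396.9, 3.2]
tool_rot: [-1.569, 0.001, -2.717]
force: [-0.2, -0.3, 0.4]
width: 85.2
t 2.4 p [ 529.3 -396.9    3.2] rpy [-8.9920e+01  5.0000e-02 -1.5565e+02] F [-0.2 -0.3  0.4] w 85.2 q [ 0.58  0.93  0.04  1.62 -0.06  0.59 -0.5 ]
shift cm [0.24 0.12 0.07] turn y deg 0.05
```

View pics/s3c.png

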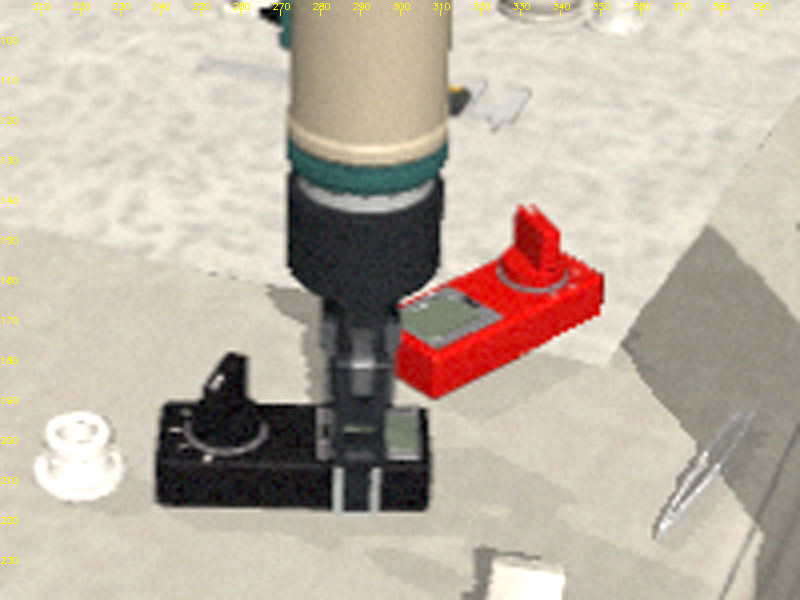

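```bash
python3 -m inch '[0,0,0,0,0,0,0, 0,0,0,0,0,0,0, 0,0,0,0,0,0,0, 0,0,0,0,0,0,0, 0,0,0,0,0,0,0, 0,0,0,0,0,0,0]';  python3 -m inch '[0,0,-0.5,0,0,0,0, 0,0,-1.2,0,0,0,0, 0,0,-2,0,0,0,0, 0,0,-2,0,0,0,0]'; python3 - <<'E'
from h import *
go(527.4,-398.5,2,-155.7)
cam("scene","s4");cam("top","t4")
crop("s4",200,90,400,240,4,"s4c")
E
```

```text
clock: 3.05
eef_pos: [529.4, -397.2, 3.4]
tool_rot: [-1.569, 0.001, -2.717]
force: [-0.7, -0.7, 6.4]
width: 55.1
clock: 3.45
eef_pos: [529.3, -396.7, 23.4]
tool_rot: [-1.569, 0.001, -2.716]
force: [0.2, 0.5, -4.4]
width: 55.2
t 3.45 p [ 529.3 -396.7   23.4] rpy [-8.9920e+01  5.0000e-02 -1.5564e+02] F [ 0.2  0.5 -4.4] w 55.2 q [ 0.58  0.9   0.04  1.62 -0.06  0.62 -0.5 ]
shift cm [0.25 2.14 0.08] turn y deg 0.06
```

View pics/s4c.png

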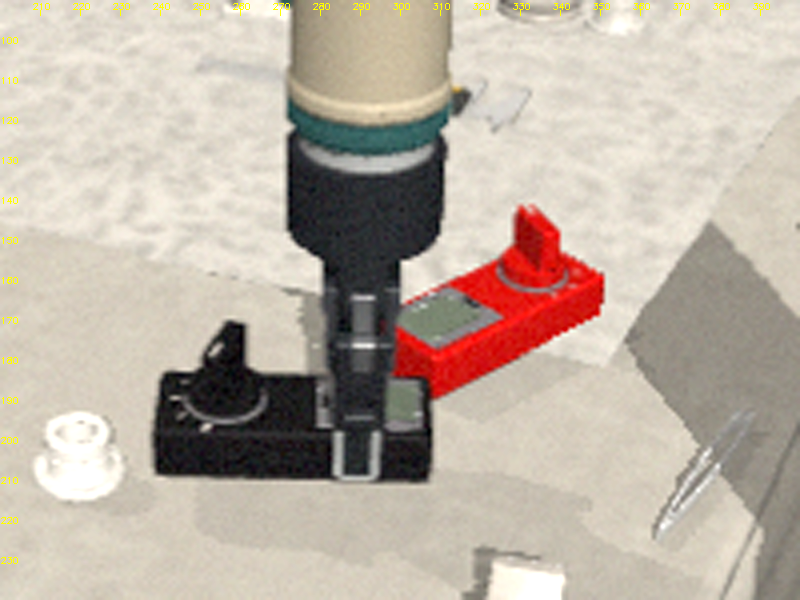

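```bash
python3 -m inch '[0,0,-1,0,0,0,0, 0,0,-3,0,0,0,0, 0,0,-5,0,0,0,0, 0,0,-6,0,0,0,0,0,0,-6,0,0,0,0]'; python3 - <<'E'
from h import *
go(538.1,-135.8,83,172.4)
E
```

```text
clock: 4.05
eef_pos: [529.8, -397.1, 84.2]
tool_rot: [-1.568, 0.002, -2.717]
force: [-0.1, -0.4, -5.3]
width: 54.9
t 4.05 p [ 529.8 -397.1   84.2] rpy [-8.9830e+01  1.0000e-01 -1.5565e+02] F [-0.1 -0.4 -5.3] w 54.9 q [ 0.57  0.82  0.05  1.6  -0.05  0.72 -0.5 ]
shift cm [-11.54   0.12 -23.47] turn y deg 31.95
```

```bash
python3 -m inch '[0,-0.5,0,-1,0,1,0, 0,-1.5,0,-3,0,4,0, 0,-3,0,-6,0,8,0, 0,-4.5,0,-9,0,13,0, 0,-6,0,-12,0,17,0, 0,-7.5,0,-15,0,21,0, 0,-9,0,-18,0,25,0, 0,-10.3,0,-21,0,29,0, 0,-11,0,-22.5,0,31,0, 0,-11.5,0,-23.2,0,31.9,0, 0,-11.5,0,-23.5,0,31.9,0, 0,-11.5,0,-23.5,0,31.9,0]'; python3 - <<'E'
from h import *
go(538.1,-135.8,83,172.4)
cam("scene","s5");cam("top","t5")
crop("s5",100,110,360,305,3,"s5c");crop("t5",60,120,260,270,4,"t5c")
E
```

```text
clock: 5.25
eef_pos: [536.1, -135.3, 82.0]
tool_rot: [-1.57, -0.001, 3.01]
force: [-0.3, -0.8, -4.5]
width: 54.9
t 5.25 p [ 536.1 -135.3   82. ] rpy [-8.9970e+01 -4.0000e-02  1.7246e+02] F [-0.3 -0.8 -4.5] w 54.9 q [ 0.05  0.72  0.23  1.92 -0.3   0.54 -1.22]
shift cm [-0.2  -0.1   0.02] turn y deg 0.06
```

View pics/s5c.png

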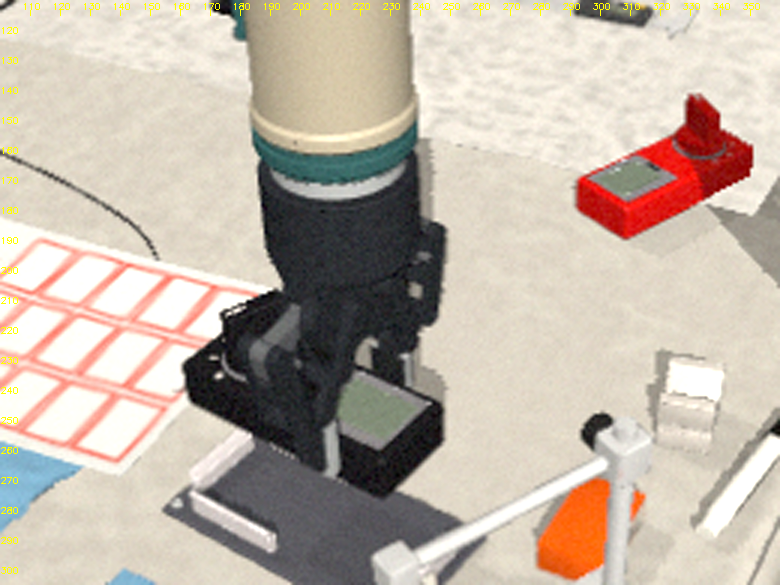

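View pics/t5c.png

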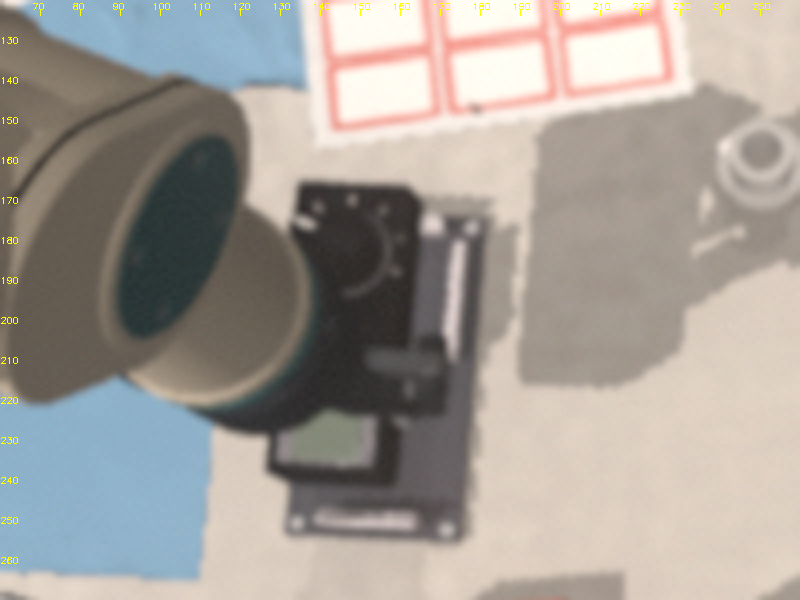

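```bash
python3 - <<'E'
from h import *
np.set_printoptions(precision=1,suppress=True)
t=load("t5")
z=82-3.3+30
c=onplane(t,[(134.3,165.2),(165,166.5),(158.8,241.5),(126.8,238.5)],z);print(c,c.mean(0),[np.linalg.norm(c[i]-c[i-1]) for i in range(4)])
f=(c[0]+c[1]-c[2]-c[3])/2;print(np.rad2deg(np.arctan2(f[1],f[0])))
crop("t5",120,155,200,215,10,"t5d");crop("t5",120,200,200,260,10,"t5e")
crop("t1",120,160,200,220,10,"t1d");crop("t1",120,205,200,265,10,"t1e")
E
```

```text
[[ 638.2 -125.3  108.7]
 [ 630.3 -182.4  108.7]
 [ 491.1 -164.7  108.7]
 [ 501.7 -107.2  108.7]] [ 565.3 -144.9  108.7] [np.float64(137.65590851370587), np.float64(57.58902781739675), np.float64(140.2957237419872), np.float64(58.46839537258733)]
-7.403572892787465
```

View pics/t5d.png

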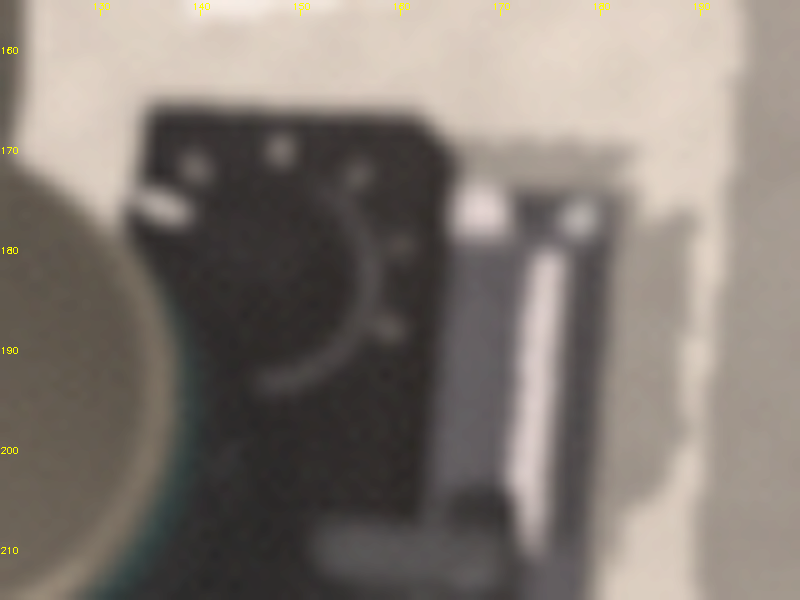

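View pics/t5e.png

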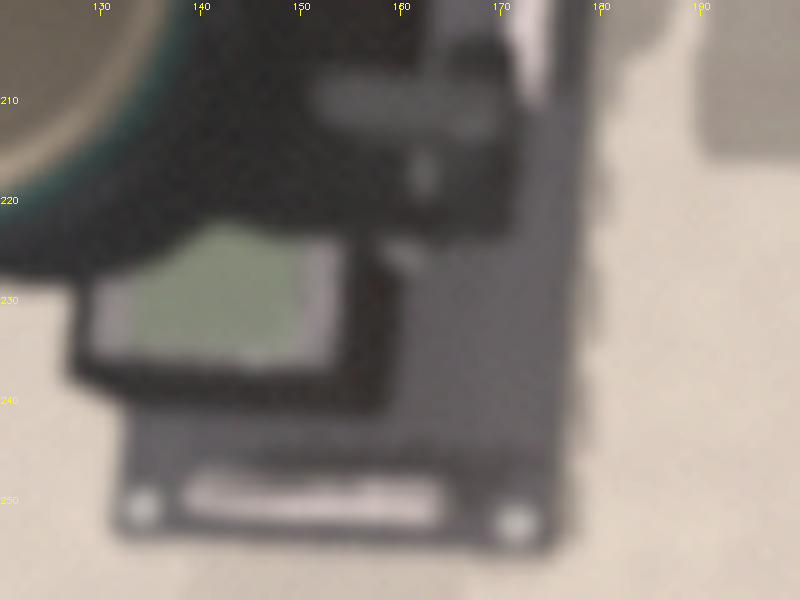

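View pics/t1d.png

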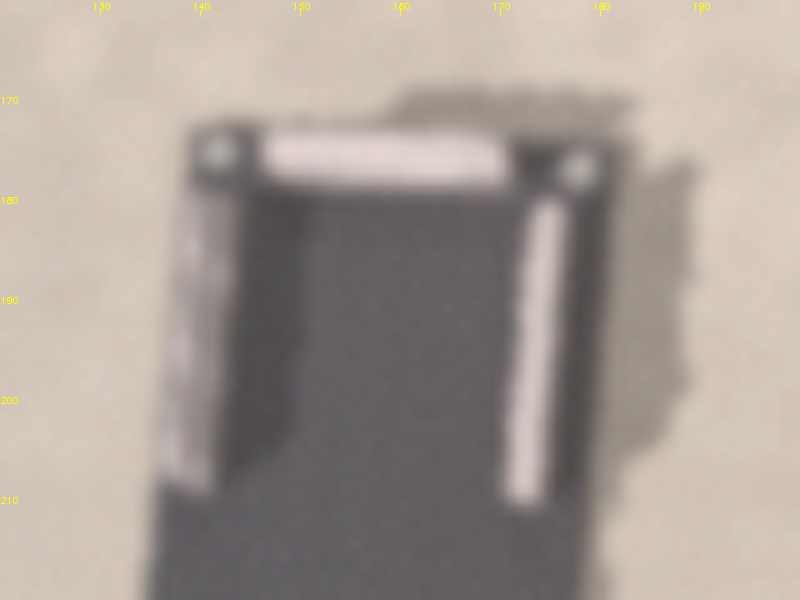

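View pics/t1e.png

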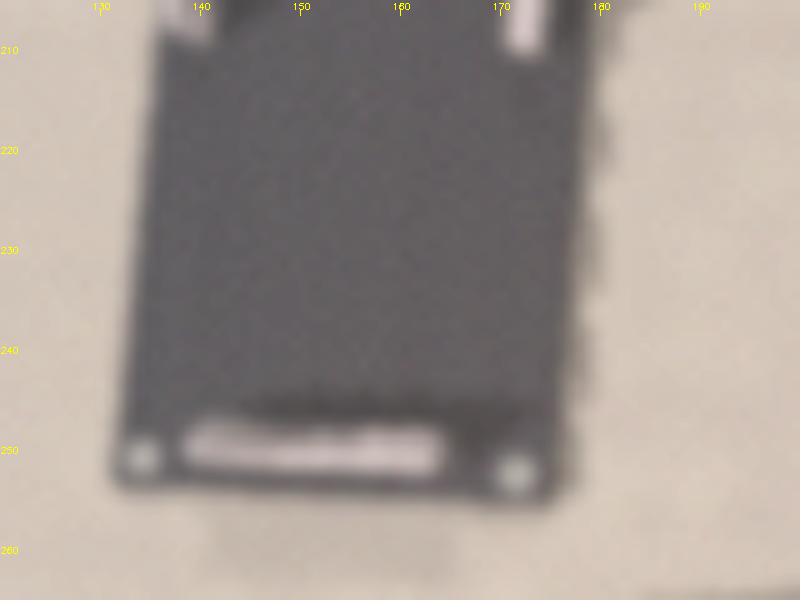

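```bash
python3 - <<'E'
from h import *
np.set_printoptions(precision=1,suppress=True)
t=load("t5");s=load("s5")
a=np.deg2rad(-7.54);ux=np.array([np.cos(a),np.sin(a),0]);uy=np.array([-np.sin(a),np.cos(a),0])
c=np.array([536.1,-135.3,0])+29.7*ux
pts=[c+sx*70*ux+sy*28*uy+[0,0,z] for z in(78.7,108.7) for sx,sy in((1,1),(1,-1),(-1,-1),(-1,1))]
print(proj(t,pts));print(proj(s,pts))
im=cv2.imread("pics/s5.png");p=proj(s,pts)
crop("s5",155,190,255,265,8,"s5d")
print(onplane(t,[(139,173.2),(181.5,174),(131,253.5),(175.5,255)],4))
E
```

```text
[[136.1 169.8]
 [165.  170.9]
 [158.7 243.4]
 [128.8 242.1]
 [131.8 165.2]
 [161.6 166.3]
 [154.9 241.1]
 [124.1 239.8]]
[[161.6 244.3]
 [183.8 226.7]
 [249.8 257.4]
 [228.8 278. ]
 [159.3 230.4]
 [182.1 213. ]
 [249.4 243.3]
 [227.9 263.7]]
[[ 655.  -107.1    4. ]
 [ 645.  -195.4    4. ]
 [ 488.8  -85.     4. ]
 [ 477.9 -174.3    4. ]]
```

View pics/s5d.png

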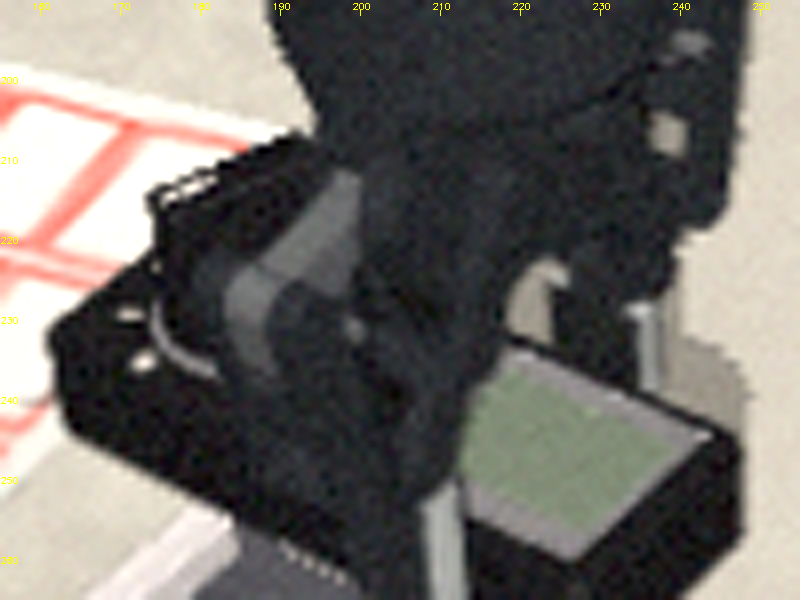

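```bash
python3 - <<'E'
from h import *
s=load("s1")
print(proj(s,[[650.6,-112.2,4],[640.3,-187.9,4]]),onplane(s,[(159.3,277.5),(187.5,254)],4))
go(567.6-29.7*.9912,-139.8+29.7*.132,83,172.4)
E
```

```text
[[158.70165677 277.14898392]
 [187.22009775 253.00370955]] [[ 649.14351635 -111.96522961    4.        ]
 [ 638.32734693 -185.82883213    4.        ]]
t 5.35 p [ 536.3 -136.5   82.3] rpy [-89.94   0.   172.36] F [-0.4 -0.6 -4.7] w 54.6 q [ 0.05  0.72  0.23  1.92 -0.3   0.54 -1.22]
shift cm [-0.18 -0.07 -0.08] turn y deg -0.04
```

```bash
python3 -m inch '[0,-0.1,1,-0.1,0,0,0, 0,-0.1,2.5,-0.1,0,0,0, 0,-0.1,4,-0.1,0,0,0, 0,-0.1,5,-0.1,0,0,0, 0,-0.1,5.4,-0.1,0,0,0, 0,-0.1,5.4,-0.1,0,0,0, 0,-0.1,5.4,-0.1,0,0,0]'; python3 - <<'E'
from h import *
go(537.4,-135.4,7.3,172.4)
cam("scene","s6");cam("top","t6")
crop("s6",140,190,290,302,5,"s6c");crop("t6",110,150,210,225,8,"t6c")
E
```

```text
clock: 6.05
eef_pos: [538.0, -134.3, 28.6]
tool_rot: [-1.571, 0.001, 3.01]
force: [-0.4, 0.0, -5.4]
width: 55.2
t 6.05 p [ 538.  -134.3   28.6] rpy [-8.9990e+01  4.0000e-02  1.7243e+02] F [-0.4  0.  -5.4] w 55.2 q [ 0.07  0.81  0.19  1.93 -0.32  0.43 -1.2 ]
shift cm [0.05 2.13 0.11] turn y deg 0.03
```

View pics/s6c.png

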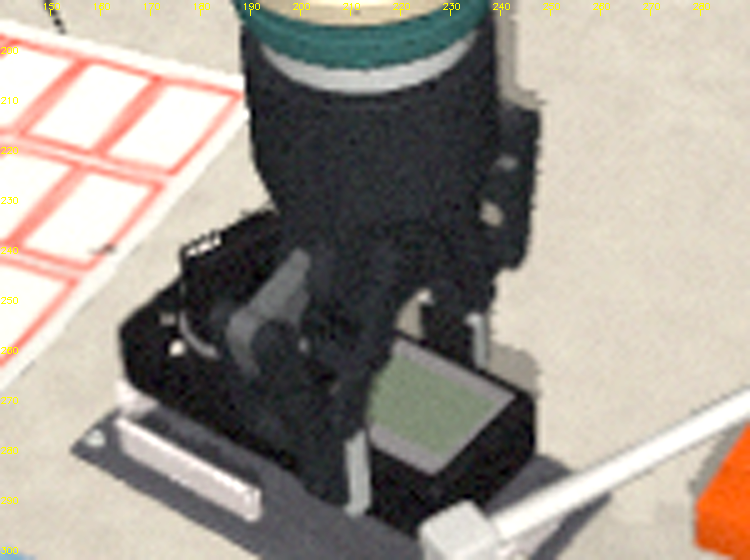

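View pics/t6c.png

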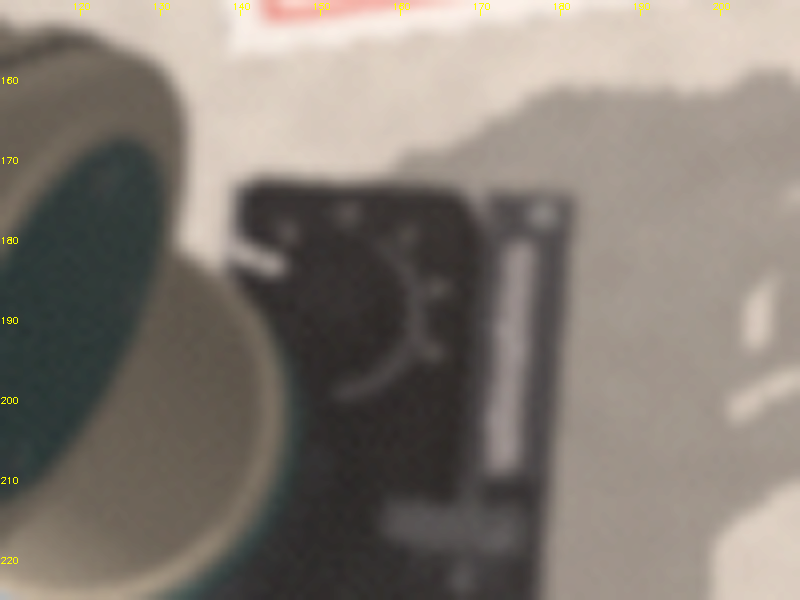

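```bash
python3 -m inch '[0,0,0,0.1,0,0,0, 0,0.05,0.4,0.1,0,0,0, 0,0.05,0.9,0.1,0,0,0, 0,0.05,1.3,0.1,0,0,0, 0,0.05,1.6,0.1,0,0,0, 0,0.05,1.6,0.1,0,0,0]'; python3 - <<'E'
from h import *
go(537.4,-135.4,7.3,172.4)
E
```

```text
clock: 6.75
eef_pos: [536.7, -134.8, 11.7]
tool_rot: [-1.571, -0.001, 3.01]
force: [0.4, 0.7, -4.2]
width: 54.8
t 6.75 p [ 536.7 -134.8   11.7] rpy [-9.0010e+01 -6.0000e-02  1.7245e+02] F [ 0.4  0.7 -4.2] w 54.8 q [ 0.09  0.83  0.17  1.94 -0.33  0.4  -1.19]
shift cm [-0.08  0.44  0.05] turn y deg 0.05
```

```bash
python3 -m inch '[0,-0.05,0.2,0.05,0,0,0, 0,-0.05,0.4,0.05,0,0,0, 0,-0.05,0.5,0.05,0,0,0, 0,-0.05,0.5,0.05,0,0,0]'; python3 - <<'E'
from h import *
go(537.4,-135.4,7.3,172.4)
cam("scene","s7");cam("top","t7")
crop("s7",140,190,290,302,5,"s7c");crop("t7",110,150,210,225,8,"t7c")
E
```

```text
clock: 7.15
eef_pos: [537.6, -135.5, 7.5]
tool_rot: [-1.571, 0.0, 3.01]
force: [-1.2, 0.7, -3.2]
width: 54.7
t 7.15 p [ 537.6 -135.5    7.5] rpy [-9.0000e+01  1.0000e-02  1.7245e+02] F [-1.2  0.7 -3.2] w 54.7 q [ 0.09  0.84  0.17  1.94 -0.33  0.39 -1.19]
shift cm [ 0.02  0.02 -0.01] turn y deg 0.05
```

View pics/s7c.png

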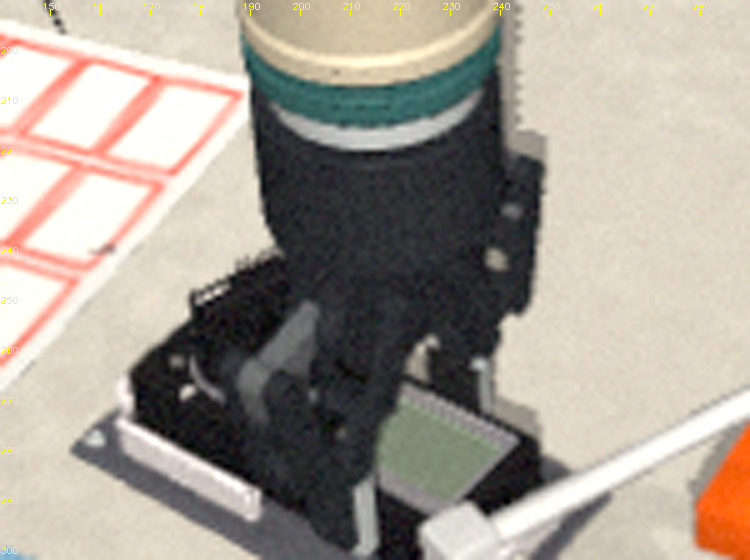

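View pics/t7c.png

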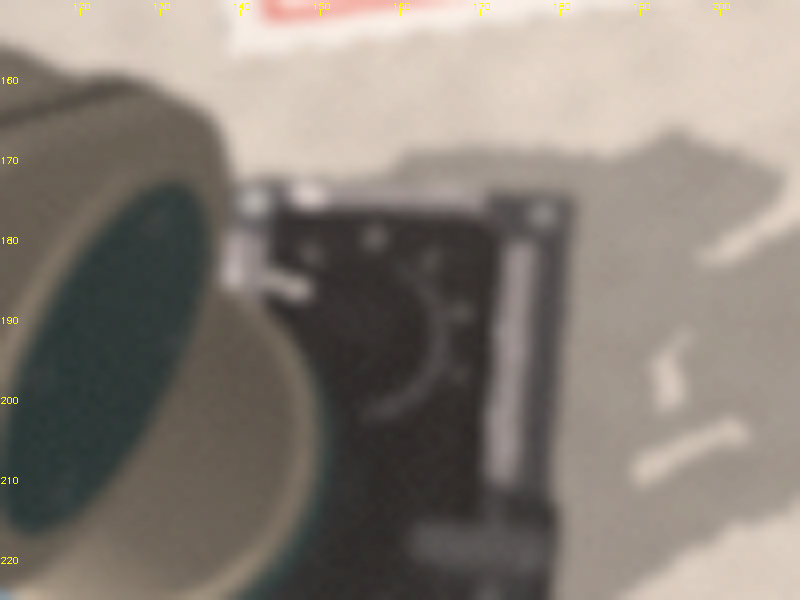

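```bash
python3 -m inch '[0,0,0.1,0,0,0,0, 0,0,0.1,0,0,0,0, 1,0,0.1,0,0,0,0, 1,0,0.1,0,0,0,0, 1,0,0.1,0,0,0,0, 1,0,0.1,0,0,0,0, 1,0,0.1,0,0,0,0]';python3 -m inch '[1,0,-1,0,0,0,0, 1,0,-3,0,0,0,0, 1,0,-6,0,0,0,0, 1,0,-9,0,0,0,0, 1,0,-11,0,0,0,0, 1,0,-12,0,0,0,0]'; python3 - <<'E'
from h import *
go(602,-144,128,-115.6)
cam("scene","s8");cam("top","t8")
crop("s8",140,190,290,302,5,"s8c");crop("t8",110,150,210,225,8,"t8c")
E
```

```text
clock: 7.95
eef_pos: [537.6, -135.5, 6.3]
tool_rot: [-1.571, 0.0, 3.01]
force: [0.2, -0.7, 0.3]
width: 85.2
clock: 8.55
eef_pos: [538.6, -135.8, 128.9]
tool_rot: [-1.571, 0.004, 3.01]
force: [0.8, 0.1, -1.2]
width: 85.4
t 8.55 p [ 538.6 -135.8  128.9] rpy [-89.99   0.21 172.45] F [ 0.8  0.1 -1.2] w 85.4 q [ 0.02  0.65  0.27  1.89 -0.27  0.64 -1.25]
shift cm [-6.4   0.09 -0.02] turn y deg -71.95
```

View pics/s8c.png

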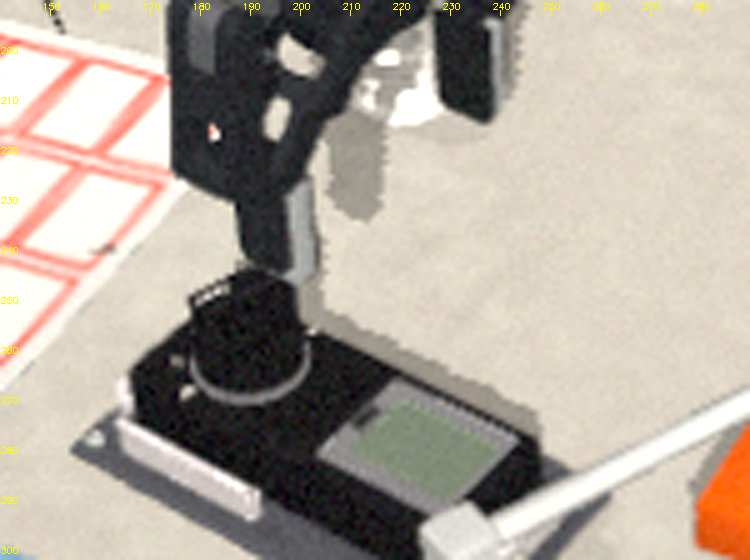

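View pics/t8c.png

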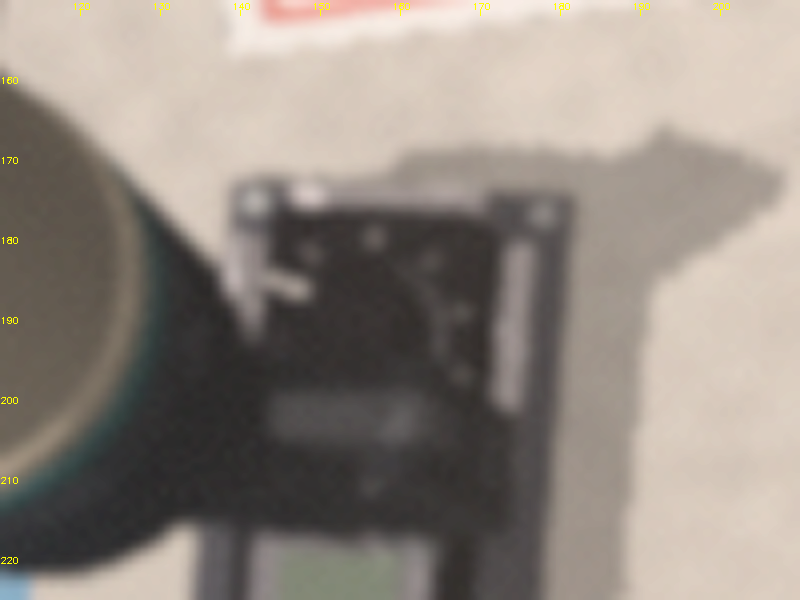

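```bash
python3 - <<'E'
from h import *
np.set_printoptions(precision=1,suppress=True)
t=load("t8");s=load("s8")
A=np.array([601.7,-144.0,0]);a=np.deg2rad(-7.55);th=np.linspace(0,6.283,73)
for r,z in((19,45),(21,41),(21,34),(24,34)):
    c=A+np.c_[r*np.cos(th),r*np.sin(th),0*th+z]; p=proj(s,c);print(r,z,"x",p[:,0].min(),p[:,0].max(),"bottom",p[:,1].max(),p[p[:,1].argmax()])
b=a+np.deg2rad(72);u=np.array([np.cos(b),np.sin(b),0]);v=np.array([-u[1],u[0],0])
P=[A+i*18*u+j*6*v+[0,0,z] for z in(71,) for i,j in((1,1),(1,-1),(-1,-1),(-1,1))]
print(proj(s,P))
crop("s8",165,235,225,280,12,"s8d")
E
```

```text
19 45 x 178.6227731298633 200.88437158467062 bottom 265.1397426512759 [188.2 265.1]
21 41 x 177.70095957339572 202.23452942976093 bottom 267.6887551651686 [188.3 267.7]
21 34 x 178.14073915834345 202.5475390086571 bottom 270.6812583802209 [188.7 270.7]
24 34 x 176.39254361385846 204.28855750214777 bottom 271.9261337759353 [188.4 271.9]
[[180.9 252.4]
 [177.2 248.5]
 [195.6 239.9]
 [199.3 243.6]]
```

View pics/s8d.png

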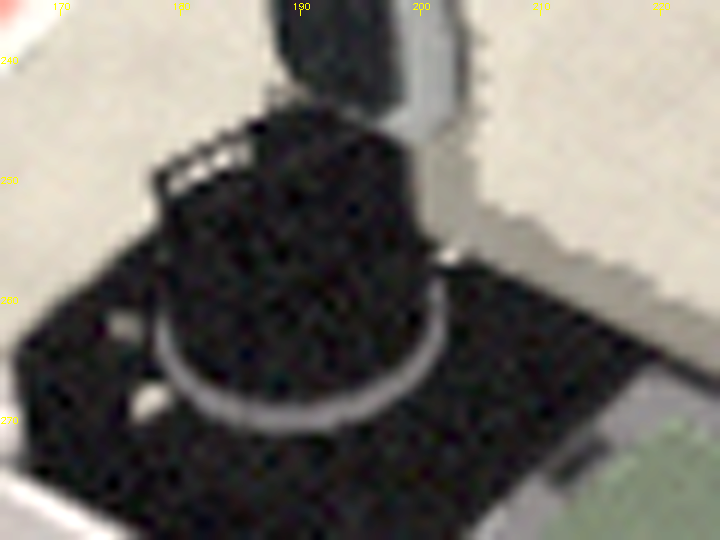

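```bash
python3 -m inch '[0.6,-0.4,0,0,0,-5,0, 0.6,-1.2,0,0,0,-13,0, 0.6,-2,0,0,0,-21,0, 0.6,-3,0,0,0,-29,0, 0.6,-4,0,0,0,-37,0, 0.6,-5,0,0,0,-45,0, 0.6,-5.6,0,0,0,-53,0, 0.6,-6,0,0,0,-61,0, 0.6,-6.2,0,0,0,-68,0, 0.6,-6.4,0,0,0,-72,0, 0.6,-6.4,0,0,0,-72,0, 0.6,-6.4,0,0,0,-72,0]'; python3 - <<'E'
from h import *
go(601.7,-144,49,-115.55)
E
```

```text
clock: 9.85
eef_pos: [600.1, -143.8, 125.2]
tool_rot: [-1.573, -0.0, -2.019]
force: [0.2, -0.0, -0.1]
width: 51.5
t 9.85 p [ 600.1 -143.8  125.2] rpy [-9.0120e+01 -1.0000e-02 -1.1566e+02] F [ 0.2 -0.  -0.1] w 51.5 q [ 0.24  0.71 -0.09  1.71  0.08  0.73 -0.33]
shift cm [-0.05  7.62  0.15] turn y deg -0.11
```

```bash
python3 -m inch '[0.6,0,1,0.1,0,0,0, 0.6,0,3,0.15,0,0,0, 0.6,0,5,0.15,0,0,0, 0.6,0,6,0.15,0,0,0, 0.6,0,6.6,0.15,0,0,0, 0.6,0,6.6,0.15,0,0,0, 0.6,0,6.6,0.15,0,0,0]'; python3 - <<'E'
from h import *
go(601.7,-144,49,-115.55)
cam("scene","s9")
crop("s9",140,190,290,302,5,"s9c")
E
```

```text
clock: 10.55
eef_pos: [602.7, -144.6, 60.8]
tool_rot: [-1.57, 0.0, -2.017]
force: [0.1, 0.2, 0.3]
width: 50.9
t 10.55 p [ 602.7 -144.6   60.8] rpy [-8.9950e+01  1.0000e-02 -1.1555e+02] F [0.1 0.2 0.3] w 50.9 q [ 0.24  0.8  -0.08  1.73  0.1   0.61 -0.34]
shift cm [-0.01  1.18 -0.12] turn y deg -0.0
```

View pics/s9c.png

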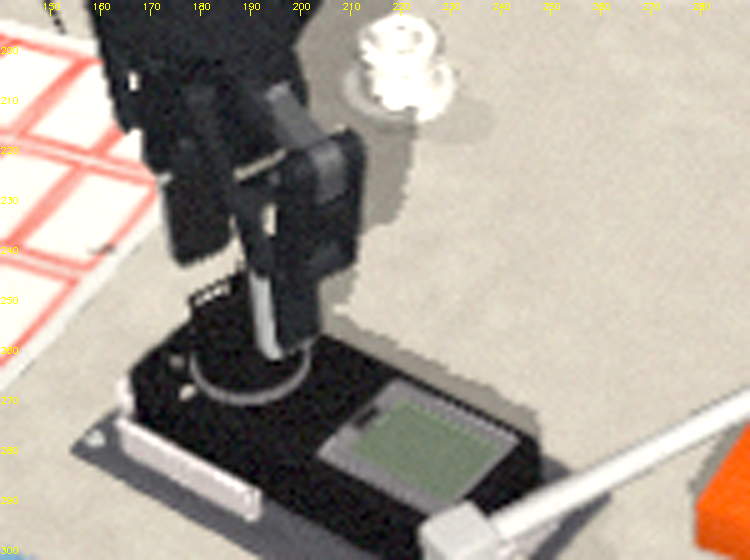

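```bash
python3 -m inch '[0.6,0,0.5,-0.1,0,0,0, 0.6,0,1.0,-0.1,0,0,0, 0.6,0,1.1,-0.1,0,0,0, 0.6,0,1.1,-0.1,0,0,0, 0,0,1.1,-0.1,0,0,0, 0,0,1.1,-0.1,0,0,0, 0,0,1.1,-0.1,0,0,0, 0,0,1.1,-0.1,0,0,0, 0,0,1.1,-0.1,0,0,0, 0,0,1.1,-0.1,0,0,0]'; python3 - <<'E'
from h import *
go(601.7,-144,43,-115.55)
cam("scene","s10")
crop("s10",140,190,290,302,5,"s10c")
E
```

```text
clock: 11.6
eef_pos: [602.0, -144.2, 49.7]
tool_rot: [-1.569, 0.0, -2.017]
force: [1.7, 0.3, 2.1]
width: 10.8
t 11.6 p [ 602.  -144.2   49.7] rpy [-8.9920e+01  2.0000e-02 -1.1554e+02] F [1.7 0.3 2.1] w 10.8 q [ 0.24  0.82 -0.08  1.74  0.1   0.59 -0.34]
shift cm [-0.    0.67 -0.04] turn y deg 0.01
```

View pics/s10c.png

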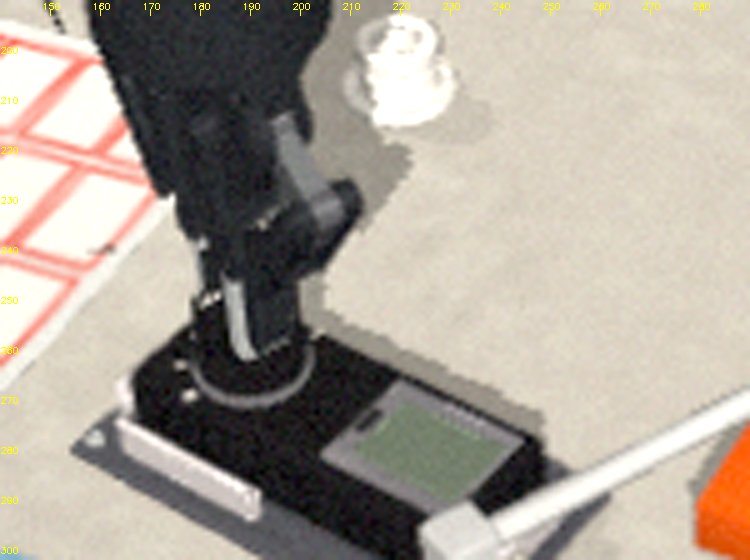

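```bash
python3 -m inch '[0,0,0.3,0,0,0,0, 0,0,0.5,0,0,0,0, 0,0,0.6,0,0,0,0, 0,0,0.65,0,0,0,0, 0,0,0.65,0,0,0,0]'; python3 - <<'E'
from h import *
from cell import ctrl
go(601.7,-144,43,-115.55); print(ctrl.read_state()["torque"].round(2))
E
```

```text
clock: 12.15
eef_pos: [602.1, -144.2, 43.7]
tool_rot: [-1.569, 0.0, -2.017]
force: [0.8, 0.2, 8.9]
width: 10.6
t 12.15 p [ 602.1 -144.2   43.7] rpy [-8.9920e+01  2.0000e-02 -1.1554e+02] F [0.8 0.2 8.9] w 10.6 q [ 0.23  0.83 -0.07  1.74  0.1   0.57 -0.35]
shift cm [-0.    0.07 -0.04] turn y deg 0.01
[ 0.04 -0.04 -0.  ]
```

```bash
python3 -m inch '[0,0,0,0,0,4,0, 0,0,0,0,0,8,0, 0,0,0,0,0,12,0, 0,0,0,0,0,12,0]'; python3 - <<'E'
from h import *
from cell import ctrl
go(601.7,-144,43,-115.55); print(ctrl.read_state()["torque"].round(2))
E
```

```text
clock: 12.55
eef_pos: [602.0, -144.1, 43.7]
tool_rot: [-1.569, 0.0, -2.227]
force: [0.1, 0.5, 9.5]
width: 10.9
t 12.55 p [ 602.  -144.1   43.7] rpy [-8.992e+01  2.000e-02 -1.276e+02] F [0.1 0.5 9.5] w 10.9 q [ 0.2   0.83 -0.02  1.74  0.03  0.57 -0.49]
shift cm [ 0.01  0.07 -0.03] turn y deg -12.05
[ 0.01 -0.    0.09]
```

```bash
python3 -m inch '[0,0,0,0,0,6,0, 0,0,0,0,0,13,0, 0,0,0,0,0,20,0, 0,0,0,0,0,27,0, 0,0,0,0,0,34,0, 0,0,0,0,0,41,0, 0,0,0,0,0,48,0, 0,0,0,0,0,54,0, 0,0,0,0,0,58,0, 0,0,0,0,0,60,0, 0,0,0,0,0,60,0, 0,0,0,0,0,60,0]'; python3 - <<'E'
from h import *
from cell import ctrl
go(601.7,-144,43,-187.55); print(ctrl.read_state()["torque"].round(2))
cam("scene","s11")
crop("s11",140,190,290,302,5,"s11c")
E
```

```text
clock: 13.75
eef_pos: [601.9, -144.0, 43.7]
tool_rot: [-1.571, 0.001, 3.01]
force: [-0.1, 1.1, 9.0]
width: 10.8
t 13.75 p [ 601.9 -144.    43.7] rpy [-9.0010e+01  6.0000e-02  1.7245e+02] F [-0.1  1.1  9. ] w 10.8 q [ 0.04  0.84  0.25  1.75 -0.34  0.59 -1.21]
shift cm [0.02 0.07 0.  ] turn y deg 0.0
[ 0.17 -0.05 -0.05]
```

View pics/s11c.png

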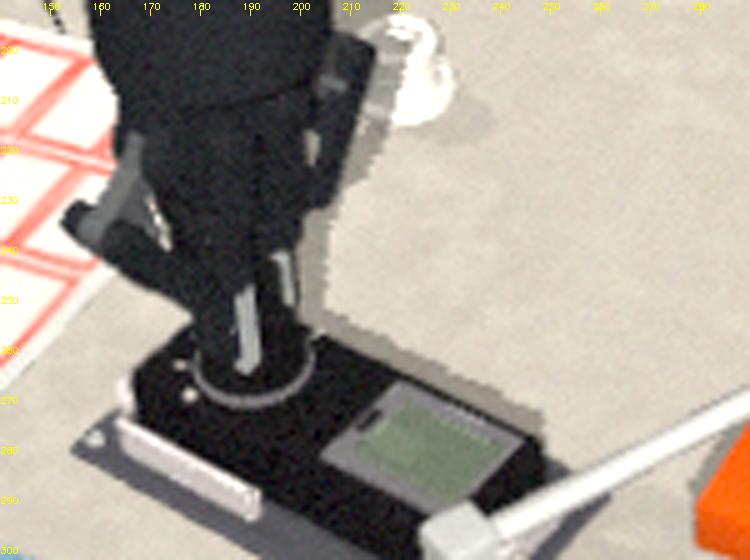

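```bash
python3 -m inch '[0,0,-0.3,0,0,0,0, 0,0,-0.6,0,0,0,0, 0,0,-0.6,0,6,0,0]' --help >/dev/null 2>&1; python3 - <<'E'
from h import *
from cell import ctrl
go(601.7,-144,49.5,-187.55); print(ctrl.read_state()["torque"].round(2))
E
```

```text
t 13.8 p [ 601.9 -144.    43.6] rpy [-9.0010e+01  6.0000e-02  1.7246e+02] F [0.7 1.4 9.7] w 10.9 q [ 0.04  0.84  0.25  1.75 -0.34  0.59 -1.21]
shift cm [ 0.02 -0.59  0.  ] turn y deg 0.01
[ 0.19 -0.02  0.02]
```

That call carried a stray flag and a mistyped row. It was refused and nothing moved: the clock only advanced by the camera time. Here it is again, written properly.

```bash
python3 -m inch '[0,0,-0.3,0,0,0,0, 0,0,-0.6,0,0,0,0, 0,0,-0.6,0,0,0,0]' && python3 -m inch '[0,0,0,0,0,6,0, 0,0,0,0,0,13,0, 0,0,0,0,0,20,0, 0,0,0,0,0,27,0, 0,0,0,0,0,34,0, 0,0,0,0,0,41,0, 0,0,0,0,0,48,0, 0,0,0,0,0,54,0, 0,0,0,0,0,58,0, 0,0,0,0,0,60,0, 0,0,0,0,0,60,0]'; python3 - <<'E'
from h import *
from cell import ctrl
go(601.7,-144,49.5,-259.55); print(ctrl.read_state()["torque"].round(2))
E
```

```text
clock: 14.1
eef_pos: [601.9, -144.0, 49.1]
tool_rot: [-1.571, 0.001, 3.01]
force: [2.2, 0.3, 3.3]
width: 10.5
clock: 15.2
eef_pos: [601.1, -144.6, 48.6]
tool_rot: [-1.57, 0.001, 1.962]
force: [0.6, -1.2, 3.0]
width: 10.9
t 15.2 p [ 601.1 -144.6   48.6] rpy [-8.9950e+01  3.0000e-02  1.1244e+02] F [ 0.6 -1.2  3. ] w 10.9 q [-0.12  0.89  0.53  1.75 -0.67  0.69 -1.97]
shift cm [ 0.03 -0.09 -0.08] turn y deg 11.99
[-0.31 -0.21 -0.09]
```

```bash
python3 -m inch '[0,0,-0.05,-0.05,0,5,0, 0,0,-0.1,-0.1,0,9,0, 0,0,-0.1,-0.1,0,12,0, 0,0,-0.1,-0.1,0,12,0, 0,0,-0.1,-0.1,0,12,0]'; python3 - <<'E'
from h import *
from cell import ctrl
go(601.7,-144,49.5,-259.55); print(ctrl.read_state()["torque"].round(2))
cam("scene","s12")
crop("s12",140,190,290,302,5,"s12c")
E
```

```text
clock: 15.7
eef_pos: [601.3, -144.0, 49.5]
tool_rot: [-1.569, -0.0, 1.755]
force: [-1.5, -1.8, 2.3]
width: 10.7
t 15.7 p [ 601.3 -144.    49.5] rpy [-8.9900e+01 -1.0000e-02  1.0053e+02] F [-1.5 -1.8  2.3] w 10.7 q [-0.15  0.91  0.58  1.75 -0.72  0.71 -2.13]
shift cm [-0.   -0.   -0.04] turn y deg 0.08
[-0.43  0.28 -0.06]
```

View pics/s12c.png

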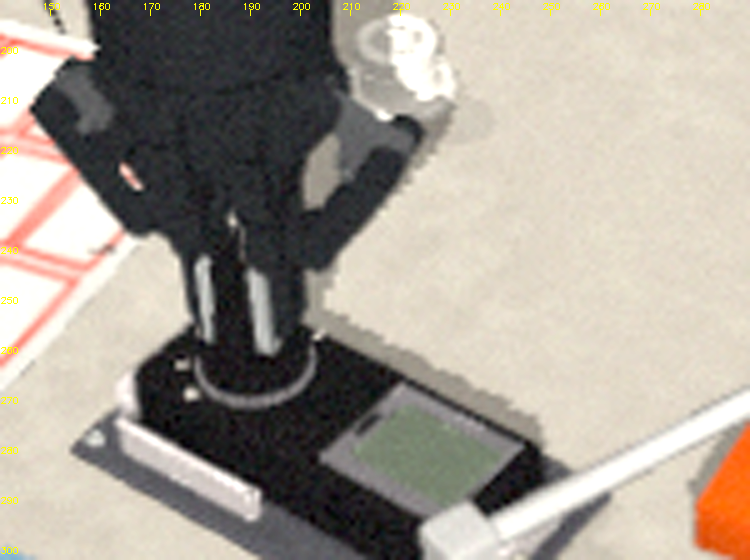

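```bash
python3 -m inch '[0.6,0,0,0,0,0,0, 0.6,0,0,0,0,0,0, 0.6,0,0,0,0,0,0, 0.6,0,0,0,0,0,0, 0.6,0,-1,0,0,0,0, 0.6,0,-3,0,0,0,0, 0.6,0,-6,0,0,0,0, 0.6,0,-9,0,0,0,0, 0.6,0,-12,0,0,0,0, 0.6,0,-14,0,0,0,0, 0.6,0,-15,0,0,0,0]'; python3 - <<'E'
from h import *
go(560,-330,200,-259.55)
E
```

```text
clock: 16.85
eef_pos: [603.2, -144.3, 202.7]
tool_rot: [-1.574, 0.001, 1.753]
force: [-0.0, -0.3, 1.2]
width: 51.0
t 16.85 p [ 603.2 -144.3  202.7] rpy [-9.0200e+01  8.0000e-02  1.0045e+02] F [-0.  -0.3  1.2] w 51.0 q [-0.24  0.72  0.74  1.65 -0.57  0.99 -2.26]
shift cm [-17.48   0.27   7.62] turn y deg -0.0
```

```bash
python3 -m inch '[0.6,-1,0,0.5,0,0,0, 0.6,-3,0,1.5,0,0,0, 0.6,-6,0,3,0,0,0, 0.6,-9,0,4,0,0,0, 0.6,-12,0,5.5,0,0,0, 0.6,-15,0,6.5,0,0,0, 0.6,-17,0,7.5,0,0,0, 0.6,-19,0,8,0,0,0, 0.6,-20,0,8,0,0,0, 0.6,-20,0,8,0,0,0]'; python3 - <<'E'
from h import *
go(560,-330,200,-259.55)
cam("scene","s13");cam("top","t13")
crop("s13",150,225,250,300,8,"s13c");crop("t13",110,155,230,245,6,"t13c")
E
```

```text
clock: 17.85
eef_pos: [558.9, -356.6, 198.8]
tool_rot: [-1.569, 0.0, 1.751]
force: [-0.3, 1.2, 0.4]
width: 51.3
t 17.85 p [ 558.9 -356.6  198.8] rpy [-89.92   0.   100.31] F [-0.3  1.2  0.4] w 51.3 q [ 0.15  0.78  0.7   1.52 -0.55  1.04 -1.97]
shift cm [ 2.6  -0.12 -0.59] turn y deg -0.14
```

View pics/s13c.png

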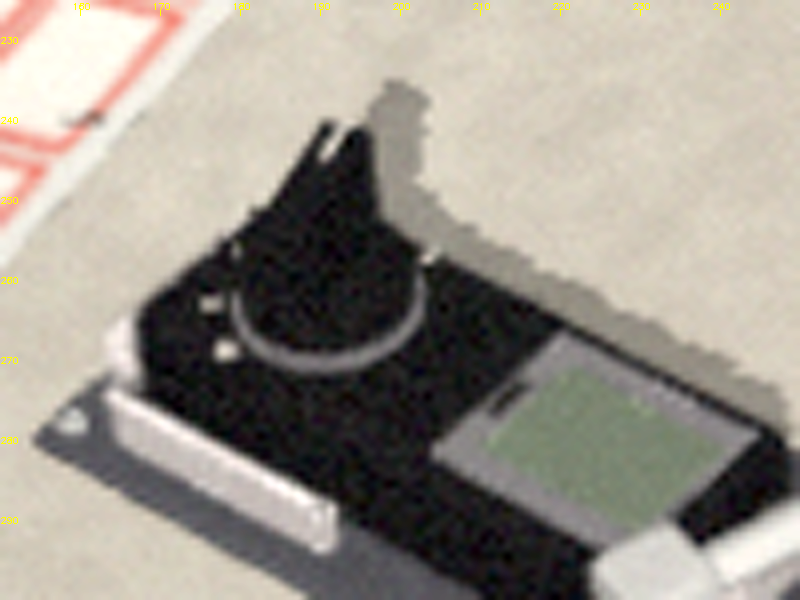

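View pics/t13c.png

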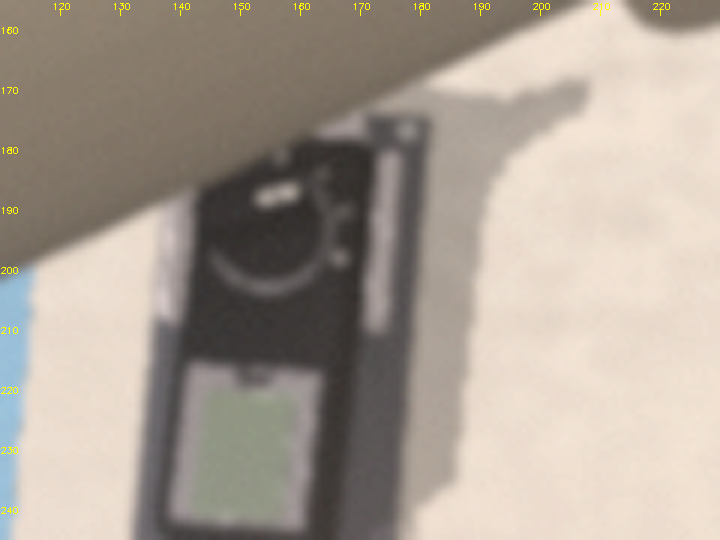

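View pics/s13.png

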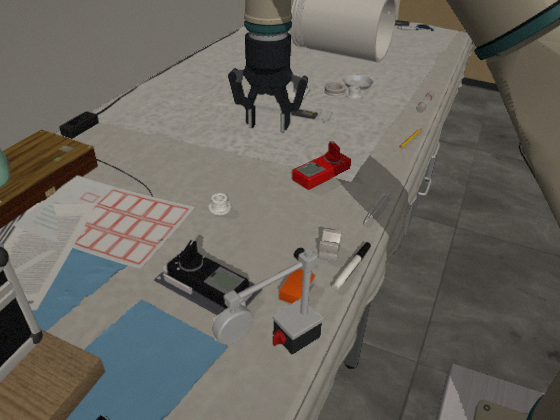

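```bash
python3 - <<'E'
from h import *
np.set_printoptions(precision=1,suppress=True)
t=load("t13");s=load("s13")
A=np.array([601.7,-144.0,0])
print("axis top",proj(t,[A+[0,0,71]]),proj(s,[A+[0,0,71]]))
for n in(3,4,5):
    b=np.deg2rad(-7.55+72-36*n);u=np.array([np.cos(b),np.sin(b),0]);v=np.array([-u[1],u[0],0])
    P=[A+i*18*u+j*6*v+[0,0,71] for i,j in((1,1),(1,-1),(-1,-1),(-1,1))]
    print(n,"scene",proj(s,P).tolist(),"tip scene/top",proj(s,[A+18*u+[0,0,71],A+5*u+[0,0,71]]).round(1).tolist(),proj(t,[A+18*u+[0,0,71],A+5*u+[0,0,71]]).round(1).tolist())
m=onplane(t,[(152.8,187.8),(159.5,186.6)],71);d=m[1]-m[0];print(m,np.rad2deg(np.arctan2(d[1],d[0])))
m=onplane(s,[(190.8,244.7),(193.5,240.5)],71);d=m[1]-m[0];print(m,np.rad2deg(np.arctan2(d[1],d[0])))
crop("t13",130,170,190,215,12,"t13d")
E
```

```text
axis top [[149.9 188.3]] [[188.3 246. ]]
3 scene [[182.46091793002904, 240.24545158448575], [189.33475472243998, 238.68232587489132], [194.3923047175789, 251.99782679843378], [187.30867659575398, 253.6613099143251]] tip scene/top [[185.9, 239.5], [187.7, 244.2]] [[156.1, 181.2], [151.6, 186.3]]
4 scene [[189.16622650523723, 238.68602309485976], [195.69113478573195, 239.95517703866818], [187.48333300973422, 253.65748121029205], [180.77640756794725, 252.29637993856434]] tip scene/top [[192.4, 239.3], [189.5, 244.2]] [[159.0, 185.8], [152.4, 187.6]]
5 scene [[195.56130819051202, 239.89332375799657], [199.33427631559857, 243.55387950487463], [180.90755794582725, 252.36212854134573], [177.23189898545445, 248.54445529132283]] tip scene/top [[197.4, 241.7], [190.9, 244.8]] [[158.5, 191.5], [152.3, 189.2]]
[[ 602.2 -149.6   71. ]
 [ 603.4 -162.6   71. ]] -84.78147666142542
[[ 599.8 -148.7   71. ]
 [ 601.6 -159.9   71. ]] -80.8947514677029
```

View pics/t13d.png

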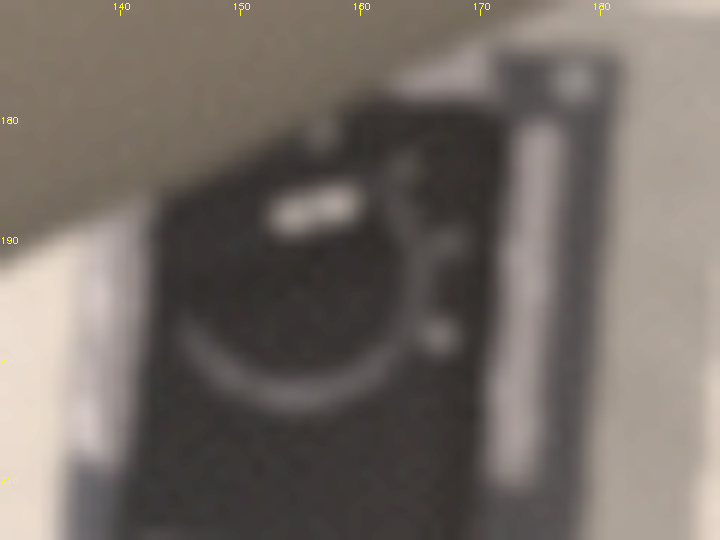

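```bash
python3 -c "
from cell import finish_job,ctrl
s=ctrl.read_state();print(s['clock'],s['qd'].round(3));print(finish_job())"
```

```text
17.95 [-0.021 -0.009 -0.007  0.005 -0.    -0.001  0.   ]
the job is handed in; nothing more can be done
None
```

The meter is in its cradle with the selector end between the cheeks. The selector is four clicks clockwise from the off stop and popped out. I handed the job in at about 18 s of the 61 s allowed.

- **Placing:** I lifted the black meter by the sides of its display half, lowered it into the cradle and let go with the selector still at off. The collar outline then matched its seated position to within a pixel.
- **Setting:** I gripped the selector bar, pushed it in about 6 mm (9 N at the wrist), then turned it 72°. I let it rise, turned it another 72°, let go and withdrew the arm.
- **One grasp instead of regripping:** the wrist had the range, so I turned all four clicks in a single grasp.

**Last checks**
- **Pointer angle:** the expected angle for four clicks is -79.6° in the world frame. The scene camera gave -80.9° and the top camera -84.8°. The 5° gap is within what such a short, blurred mark allows; the neighbouring clicks are 36° away.
- **Popped out:** the bar's top edge stood about a pixel from the popped-out prediction, as it did before pressing.
- **Other objects:** the packet, vee block and bush look unmoved in the last picture, judged by eye only.
- **Refused command:** one move command was mistyped and refused before anything moved. I sent it again correctly.

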